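# Check the token tube with the dip rod

### The job

Take the blue-and-white depth rod out of its stand and lower it, blue end first, gently into the red token tube until it rests on the tokens inside, then let go and leave it standing there. Read it: if any blue still shows above the tube's mouth, the tube is well stocked, so press the green button fully down; if only white shows, the tube is low, so press the yellow button fully down. Press no button before the rod has been read, and never the wrong one.

Things in the scene. Friction and masses are not known exactly. Their poses are not given: they have to be found in the camera images.
- rod: Depth rod, round, 18 mm thick, 160 mm long, 0.11 kg: lower 75 mm blue, upper 85 mm white. It starts upright, blue end down, in a grey block 100 x 100 x 50 mm (hole 22 mm wide, 40 mm deep: the foot stands 10 mm above the counter, 120 mm stick out). Origin: centre of the blue end; z runs up to the white end.
- red_tube: Red upright tube, fixed, 120 mm high; funnel mouth 64 mm wide (57 inside) narrows within 20 mm to a 26 mm bore. Wooden tokens inside end 50-60 mm (well stocked) or 90-100 mm (low) below the mouth: the resting rod then stands 100-110 or 60-70 mm out. Blue shows above 85 mm. Origin: centre of the underside, on the counter; z up. A like black tube near by is not used.
- ok_top (a point): Centre of the top face of the green push button (36 mm in diameter, on a grey housing on the counter), the one for a well stocked tube. It is pressed straight down 6 mm against a spring, about 5 N at the bottom, and springs back.
- refill_top (a point): Centre of the top face of the yellow push button, the one for a low tube; same size and action as the green one.

How it is judged (in metres and radians):
On the way, in this order (a step that is already met when the one before it is completed fails the run):
1. the rod rests on the tokens in the red tube, let go (horizontal distance between rod and red_tube below 0.012 m and z of rod in the frame of red_tube below 0.085 m and angle between rod's own z axis and vertical below 0.2 rad and contact force between the fingers and rod below 0.05 N and linear speed of rod below 0.02 m/s and angular speed of rod below 0.2 rad/s), for 0.3 s.
2. with the rod standing there, the button that fits the reading is pressed fully down (horizontal distance between rod and red_tube below 0.012 m and z of rod in the frame of red_tube below 0.085 m and angle between rod's own z axis and vertical below 0.2 rad and ((z of rod in the frame of red_tube above 0.045 m and distance of ok_top from where it was at the start of the episode above 0.004 m) or (z of rod in the frame of red_tube below 0.045 m and distance of refill_top from where it was at the start of the episode above 0.004 m))).
At the end, for the whole second after the job is handed in: The rod stands in the red tube on the tokens, blue end down, its foot within 12 mm of the tube's axis and tilted less than 0.2 rad (11 degrees), let go and at rest, and both buttons are up again, after the button that fits the reading was pushed down by more than 4 mm (all of step 1 and distance of each of ok_top, refill_top from where it was at the start of the episode below 0.003 m); the robot touches nothing.
It fails at once if a button is pressed (over 3 mm) before the rod is in the red tube (not (horizontal distance between rod and red_tube below 0.012 m and z of rod in the frame of red_tube below 0.085 m and angle between rod's own z axis and vertical below 0.2 rad) and distance of any of ok_top, refill_top from where it was at the start of the episode above 0.003 m).
It fails at once if the yellow button is pressed (over 3 mm) though blue shows above the mouth (z of rod in the frame of red_tube above 0.045 m and distance of refill_top from where it was at the start of the episode above 0.003 m).
It fails at once if the green button is pressed (over 3 mm) though only white shows (z of rod in the frame of red_tube below 0.045 m and distance of ok_top from where it was at the start of the episode above 0.003 m).
It fails at once if the rod is dropped down the tube (faster than 0.7 m/s inside it) (horizontal distance between rod and red_tube below 0.012 m and z of rod in the frame of red_tube below 0.085 m and angle between rod's own z axis and vertical below 0.2 rad and linear speed of rod above 0.7 m/s).
It also fails if it takes over 51 s, if anything falls off the work surface, if the arm or the gripper's body presses on something with over 40 N, if the wrist force passes 120 N, or if a joint passes its speed limit or range.

### The arm

A 6-joint arm with a two-finger parallel gripper is mounted at the origin on the work surface. World frame = base frame: x ahead of the robot, y to its left, z up, the work surface at z = 0. Lengths are in mm, angles in rad, forces in N, time in s.
With the tool pointing down it reaches from about 275 to 1000 mm from the base axis. Payload 8.4 kg.
Tool frame: the origin (TCP) lies midway between the tips of the shut fingers; the grasp point (between the pads) lies 19 mm behind it; z points along the fingers, x is the direction in which the jaws open and shut, and the axes are right-handed (so a half turn about z gives the same grasp; the last joint's range is limited). The gripper opens to 85 mm and grips with 20 to 120 N. Pads are 22 mm wide; open, the fingers measure 114 mm over their backs; the gripper's body (76 mm by 85 mm) begins 54 mm behind the grasp point. The pads swing forward as they close: fully open they stand 13 mm farther back than shut.
Start: joints at [1.298, 0.353, 1.633, -0, 1.155, -0.002], TCP at [167.187, 602.226, 231.281] pointing down, gripper open.
Joint ranges: [-2.63, 2.63], [-0.92, 2.1], [0.06, 2.66], [-1.3, 4.44], [0, 2.69], [-3.02, 3.02]. Speed limits (rad/s): [2.22, 2.22, 2.79, 3.14, 3.14, 3.14].

### API

Orientations are given as [roll, pitch, yaw] about the fixed x, y, z axes, in that order (R = Rz(yaw) Ry(pitch) Rx(roll)).
In Python, from rig import sense, grab_frame, camera_model, job gives the robot as it stands.
- The arm moves only by the tool arm_command, never from a script. Its argument "plan" is a list of rows, each an object with "translation": the shift along the tool's x, y, z in cm, a list of three; "twist": the turn about the tool's z in rad; "gripper": the opening, from 0 (shut) to 1 (fully open). A call has exactly 5 rows; each row is the pose to reach, as a shift and turn from the pose measured when the call began, along the tool's axes at that moment; what a row does not reach only later rows make up. A row lasts 1/12 s, in which the tool goes at most 41.7 mm and 7.16 degrees, less where a joint would pass 70% of its speed; a pose out of reach is approached as far as the arm can. A call with a gripper value outside its range is refused whole. The fingers move at their own pace and stop on an object; "squeeze" is the grip in N (left out, the last holds). Time passes only in rows, so rows that repeat a pose let the fingers close, or fill a call up. It gives the time, the measured TCP pose, the force and the opening at its end, in the units of the state.
- sense(): the state, without advancing time (a new reading comes with each control period).
- grab_frame(name): name is "scene" or "top" or "wrist"; returns the picture (480x640x3 uint8, blue, green, red); there is no depth.
- camera_model(name): a dict with "fx", "fy", "cx", "cy" (pixels), "pose" (4x4, takes a point from camera to world coordinates). Camera axes: x right, y down, z forward; pixel columns grow to the right and rows downward; lengths in mm; the calibration is good to about 2 mm. A picture is of the moment at which its call begins: read the wrist's pose just before it. camera_model takes no time and is no camera call; for the wrist camera it gives the pose at the moment of the call.
- job.sign_off(): hands the job in, once; it reports no verdict.
The state is a dict: "clock": time; "qpos": joint angles; "qvel": joint speeds; "joint_efforts": joint torques, N m; "eef_pos": TCP position; "tcp_rot": TCP orientation; "contact_force": force on the tool from outside, world axes, zero at the start; "wrist_torque": the same for the moment, N m; "opening": opening from 0.0 (shut) to 1.0 (fully open).
Only numpy, scipy, OpenCV 4.12 (cv2) and the standard library are available. Lean on these libraries where they do the work, as an engineer would, in place of code of your own. Each camera call takes 0.05 s, during which the arm holds its last target.

## Working session

There is one attempt and no reset: what is moved stays moved. The work goes in short steps, Python scripts to look and compute and a tool call to move; the robot and the scene stay as the last step left them, time stands still between calls to the robot, and variables do not carry over. Pictures are saved under pics/ and viewed, and the job is handed in when it is done.

Besides the shell and the picture viewer there is one more tool, called after "Emit:" by a JSON object that holds its "api" and its "payload". arm_command: Moves the arm, as the interface text tells. Its arguments: {"type":"object","properties":{"plan":{"type":"array","items":{"type":"object","properties":{"translation":{"type":"array","items":{"type":"number"}},"twist":{"type":"number"},"gripper":{"type":"number"}}}},"squeeze":{"type":"number"}},"required":["plan"]}

```bash
mkdir -p pics; cat > h.py <<'E'
import numpy as np, cv2
from rig import sense, grab_frame, camera_model, job
E
python3 - <<'E'
from h import *
for n in("scene","top"):
    cv2.imwrite(f"pics/{n}0.png",grab_frame(n))
    m=camera_model(n);print(n,m['fx'],m['cx'],m['cy'],np.round(m['pose'],3).tolist())
s=sense();print(s)
E
```

```text
scene 443.55491255997407 319.0388753407921 247.1683314741719 [[-0.152, 0.644, -0.75, 1063.231], [0.988, 0.086, -0.126, 38.834], [-0.017, -0.76, -0.649, 518.115], [0.0, 0.0, 0.0, 1.0]]
top 500.44691568902005 324.70903494331577 227.78937958042346 [[0.008, -0.984, 0.18, 373.082], [-1.0, -0.007, 0.007, -65.188], [-0.006, -0.18, -0.984, 1000.124], [0.0, 0.0, 0.0, 1.0]]
{'clock': 0.1, 'qpos': array([ 1.29761231e+00,  3.53616839e-01,  1.63407429e+00, -1.07268997e-05,
        1.15520085e+00, -2.37840371e-03]), 'qvel': array([-0.00030146, -0.00181786, -0.00197292,  0.00247634, -0.00012288,
       -0.00029752]), 'joint_efforts': array([-5.01152790e-04, -6.06360698e+01, -3.42824364e+01,  1.16520289e-05,
        3.96339688e-03, -3.72399575e-05]), 'eef_pos': array([167.06420331, 601.80248349, 230.60683725]), 'tcp_rot': array([3.14158594e+00, 1.29934110e-03, 1.29999505e+00]), 'contact_force': array([0.06705017, 0.17387801, 0.10159602]), 'wrist_torque': array([ 0.03314067, -0.001768  , -0.03702514]), 'opening': 1.0024675049429126}
```

View pics/scene0.png

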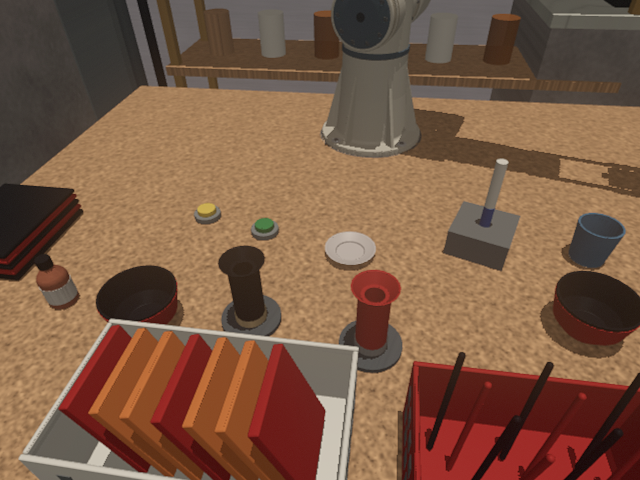

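View pics/top0.png

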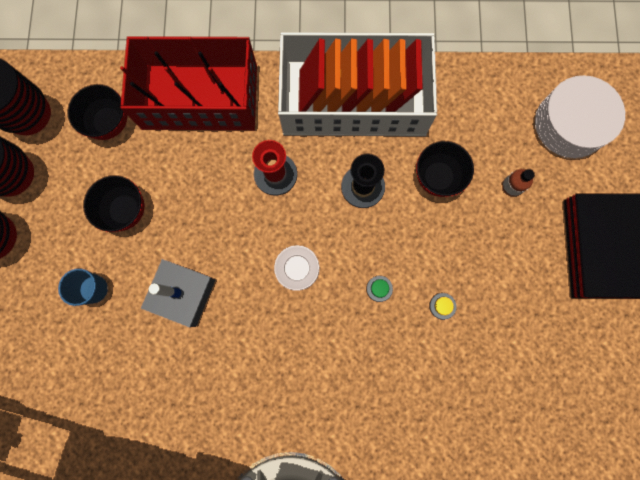

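The scene view shows the rod's top near (502,163), the red mouth (375,289), green (264,226) and yellow (207,210). The top view has the rod's top near (154,289), the red mouth (269,157), green (380,288) and yellow (444,306). I'll enlarge these.

```bash
python3 - <<'E'
from h import *
a=cv2.imread("pics/scene0.png");b=cv2.imread("pics/top0.png")
def c(im,u,v,w=66,h=50,k=6):
    o=cv2.resize(im[v:v+h,u:u+w],None,fx=k,fy=k,interpolation=cv2.INTER_CUBIC)
    for i in range(0,w,10): cv2.putText(o,str(u+i),(i*k,8),0,.3,(255,255,255),1);cv2.line(o,(i*k,0),(i*k,h*k),(200,200,200),1) 
    for i in range(0,h,10): cv2.putText(o,str(v+i),(0,i*k+10),0,.3,(255,255,255),1);cv2.line(o,(0,i*k),(w*k,i*k),(200,200,200),1)
    return o
cv2.imwrite("pics/c1.png",np.vstack([np.hstack([c(a,470,150),c(a,342,262)]),np.hstack([c(b,135,265),c(b,240,130)])]))
cv2.imwrite("pics/c2.png",np.vstack([np.hstack([c(a,240,200),c(a,180,190)]),np.hstack([c(b,350,265),c(b,415,280)])]))
E
```

```text
(no output)
```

View pics/c1.png

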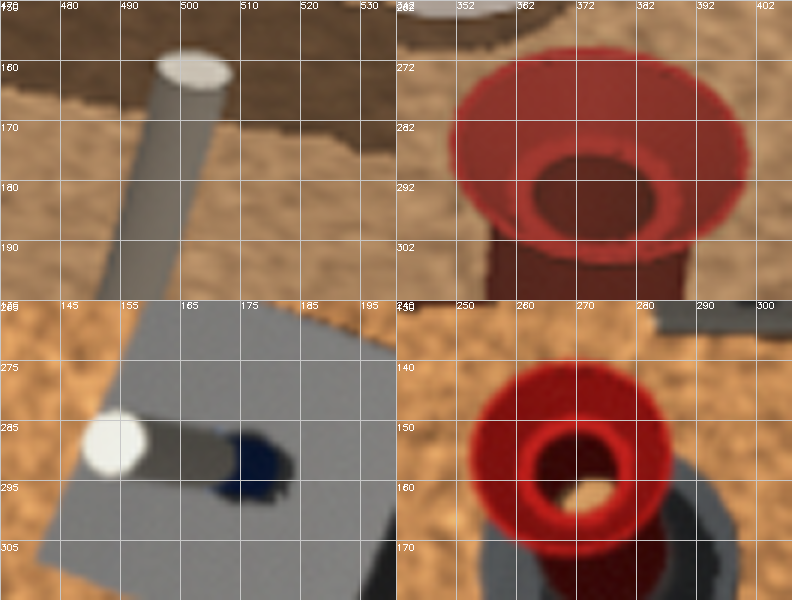

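View pics/c2.png

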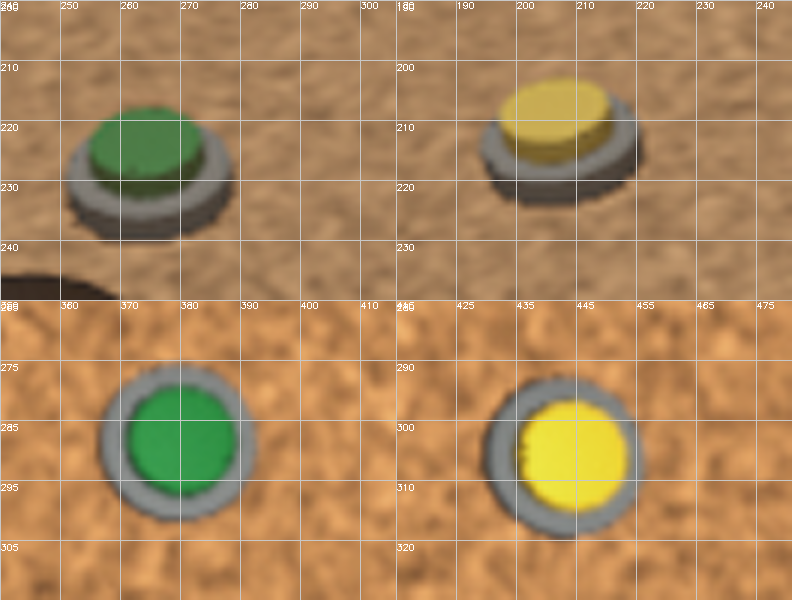

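```bash
cat >> h.py <<'E'
def tri(views):
    A=[];B=[]
    for m,u,v in views:
        P=np.array(m['pose']);d=P[:3,:3]@[(u-m['cx'])/m['fx'],(v-m['cy'])/m['fy'],1];d/=np.linalg.norm(d)
        M=np.eye(3)-np.outer(d,d);A.append(M);B.append(M@P[:3,3])
    x=np.linalg.lstsq(np.vstack(A),np.hstack(B),rcond=None)[0]
    return x,[np.linalg.norm(a@x-b) for a,b in zip(A,B)]
def totool(p):
    from scipy.spatial.transform import Rotation as R
    s=sense();return R.from_euler('xyz',s['tcp_rot']).inv().apply(np.array(p)-s['eef_pos'])/10
E
python3 - <<'E'
from h import *
S=camera_model("scene");T=camera_model("top")
for n,a,b in [("rod",(502.3,161.7),(154,288.8)),("mouth",(375.6,287.7),(269.1,156.3)),("green",(264.3,223.7),(380.2,288.3)),("yellow",(206.3,208.3),(444.7,305.8)),("cup",(597,232),(82,287))]:
    a=np.array(a)-.4;b=np.array(b)-.4
    x,r=tri([(S,*a),(T,*b)]);print(n,np.round(x,1),np.round(r,1),np.round(totool(x),2))
m=camera_model("wrist");print(np.round(m['pose'],3).tolist(),m['fx'])
E
```

```text
rod [421.3 221.7 169.8] [1.5 1.5] [-29.81  34.66   6.12]
mouth [668.6  44.2 118.5] [1.5 1.5] [-40.3   63.24  11.26]
green [ 434.8 -167.4   20.5] [1.6 1.6] [-66.93  46.37  21.1 ]
yellow [ 402.1 -291.4   20.8] [1.5 1.5] [-79.75  46.54  21.08]
cup [430.2 397.3  56.5] [1.2 1.2] [-12.64  30.82  17.43]
[[0.267, 0.928, 0.258, 101.325], [0.964, -0.257, -0.072, 619.262], [-0.001, 0.268, -0.963, 374.504], [0.0, 0.0, 0.0, 1.0]] 400.02820435420057
```

Emit:
{"api": "arm_command", "payload": {"plan": [{"translation": [-2.6,3.0,0],"twist": 0,"gripper": 1},{"translation": [-5.2,6.0,0],"twist": 0,"gripper": 1},{"translation": [-7.8,9.0,0],"twist": 0,"gripper": 1},{"translation": [-10.4,12.0,0],"twist": 0,"gripper": 1},{"translation": [-13,15,0],"twist": 0,"gripper": 1}], "squeeze": 40}}

```text
clock: 0.52
eef_pos: [277.2, 434.6, 230.5]
tcp_rot: [-3.142, 0.002, 1.301]
contact_force: [1.1, 0.8, -1.0]
opening: 1.001
```

Emit:
{"api": "arm_command", "payload": {"plan": [{"translation": [-2.6,3.0,0],"twist": 0,"gripper": 1},{"translation": [-5.2,6.0,0],"twist": 0,"gripper": 1},{"translation": [-7.8,9.0,0],"twist": 0,"gripper": 1},{"translation": [-10.4,12.0,0],"twist": 0,"gripper": 1},{"translation": [-12,14,0],"twist": 0,"gripper": 1}]}}

```text
clock: 0.93
eef_pos: [381.0, 278.7, 230.5]
tcp_rot: [3.141, 0.003, 1.3]
contact_force: [0.4, 0.5, -0.3]
opening: 0.998
```

```bash
python3 - <<'E'
from h import *
print(sense()['eef_pos'],sense()['tcp_rot'],totool([421.3,221.7,231]))
cv2.imwrite("pics/w1.png",grab_frame("wrist"))
E
```

```text
[381.01853522 278.6832156  230.53393426] [3.14142222e+00 2.74317715e-03 1.29990790e+00] [-4.41275328  5.40606009 -0.03358037]
```

View pics/w1.png

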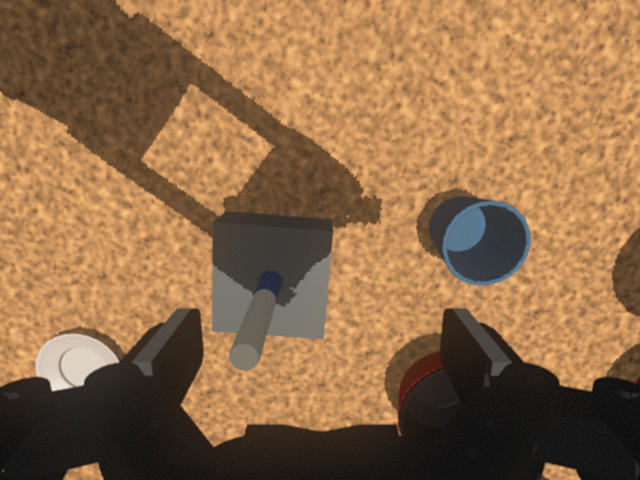

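The rod's top is at about (245,358) in the wrist view and its foot at the hole is at about (271,282). I'll triangulate with this third view.

```bash
python3 - <<'E'
from h import *
S=camera_model("scene");T=camera_model("top");W=camera_model("wrist")
im=cv2.imread("pics/w1.png")[320:390,200:290]
cv2.imwrite("pics/w1c.png",cv2.resize(im,None,fx=8,fy=8,interpolation=cv2.INTER_CUBIC))
x,r=tri([(S,501.9,161.3),(T,153.6,288.4),(W,245,358)]);print(x,r)
print(sense()['eef_pos'],sense()['qvel'].max(),totool(x))
E
```

```text
[422.53490538 220.51191353 171.75689668] [np.float64(1.6504203823097041), np.float64(2.3274497946369315), np.float64(1.567908738123102)]
[382.72594626 276.78654949 230.5809574 ] 0.1277964559311819 [-4.33257495  5.334513    5.906805  ]
```

View pics/w1c.png

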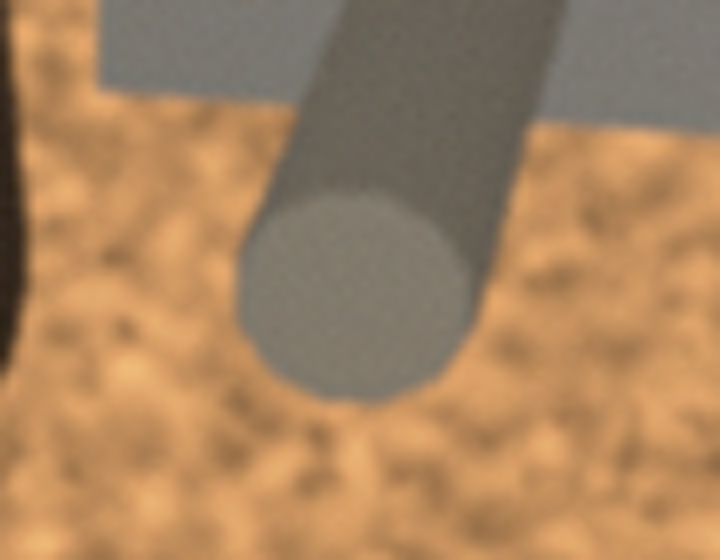

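The rod's top centre is at about (244.3,356.9), which gives an xy of about (422,221). I'm moving above it.

Emit:
{"api": "arm_command", "payload": {"plan": [{"translation": [-2.1,2.6,0],"twist": 0,"gripper": 1},{"translation": [-4.3,5.3,0],"twist": 0,"gripper": 1},{"translation": [-4.3,5.3,0],"twist": 0,"gripper": 1},{"translation": [-4.3,5.3,0],"twist": 0,"gripper": 1},{"translation": [-4.3,5.3,0],"twist": 0,"gripper": 1}]}}

```text
clock: 1.4
eef_pos: [421.9, 221.2, 230.6]
tcp_rot: [3.141, 0.004, 1.298]
contact_force: [0.1, 0.7, -0.5]
opening: 1.005
```

```bash
python3 - <<'E'
from h import *
W=camera_model("wrist");f=grab_frame("wrist")
print(sense()['eef_pos'],sense()['tcp_rot'])
P=np.linalg.inv(W['pose'])
for x in ([421.3,221.7,170],[422.5,220.5,170]):
  q=P@np.r_[x,1];print(W['fx']*q[0]/q[2]+W['cx'],W['fy']*q[1]/q[2]+W['cy'])
cv2.imwrite("pics/w2.png",f)
E
```

```text
[421.68864558 221.60216279 230.59580422] [3.1407314  0.0037843  1.29939475]
323.8884179502997 264.57564356419334
322.336819296466 267.1849140884929
```

View pics/w2.png

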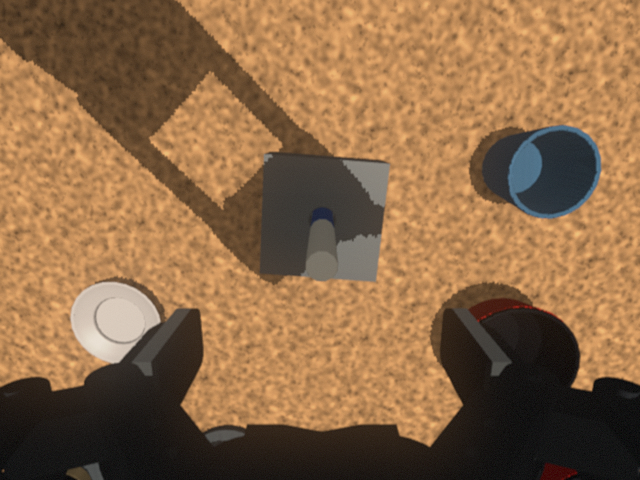

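The rod's top at (321,266) lies midway between the fingers, so it is aligned. I'm descending and closing.

Emit:
{"api": "arm_command", "payload": {"plan": [{"translation": [0,0,3.0],"twist": 0,"gripper": 1},{"translation": [0,0,6.0],"twist": 0,"gripper": 1},{"translation": [0,0,9.0],"twist": 0,"gripper": 1},{"translation": [0,0,11.0],"twist": 0,"gripper": 1},{"translation": [0,0,11.0],"twist": 0,"gripper": 1}]}}

```text
clock: 1.87
eef_pos: [418.4, 221.0, 117.1]
tcp_rot: [-3.137, 0.008, 1.301]
contact_force: [-0.1, -1.5, 0.2]
opening: 0.997
```

Emit:
{"api": "arm_command", "payload": {"plan": [{"translation": [0,0,0],"twist": 0,"gripper": 0},{"translation": [0,0,0],"twist": 0,"gripper": 0},{"translation": [0,0,0],"twist": 0,"gripper": 0},{"translation": [0,0,0],"twist": 0,"gripper": 0},{"translation": [0,0,0],"twist": 0,"gripper": 0}], "squeeze": 40}}

```text
clock: 2.28
eef_pos: [419.1, 221.4, 118.2]
tcp_rot: [-3.139, 0.007, 1.301]
contact_force: [0.7, 0.1, -1.0]
opening: 0.298
```

Emit:
{"api": "arm_command", "payload": {"plan": [{"translation": [0,0,0],"twist": 0,"gripper": 0},{"translation": [0,0,0],"twist": 0,"gripper": 0},{"translation": [0,0,0],"twist": 0,"gripper": 0},{"translation": [0,0,0],"twist": 0,"gripper": 0},{"translation": [0,0,0],"twist": 0,"gripper": 0}]}}

```text
clock: 2.7
eef_pos: [419.4, 221.5, 118.5]
tcp_rot: [-3.139, 0.006, 1.301]
contact_force: [-0.5, 0.2, 3.5]
opening: 0.199
```

Opening 0.2 (17 mm) means the rod is held. I'm lifting it straight up.

Emit:
{"api": "arm_command", "payload": {"plan": [{"translation": [0,0,-1.5],"twist": 0,"gripper": 0},{"translation": [0,0,-3],"twist": 0,"gripper": 0},{"translation": [0,0,-5],"twist": 0,"gripper": 0},{"translation": [0,0,-7],"twist": 0,"gripper": 0},{"translation": [0,0,-9],"twist": 0,"gripper": 0}]}}

```text
clock: 3.12
eef_pos: [419.3, 221.7, 209.0]
tcp_rot: [-3.139, 0.007, 1.301]
contact_force: [0.5, -0.0, -0.8]
opening: 0.197
```

Emit:
{"api": "arm_command", "payload": {"plan": [{"translation": [0,0,-2],"twist": 0,"gripper": 0},{"translation": [0,0,-4],"twist": 0,"gripper": 0},{"translation": [0,0,-6],"twist": 0,"gripper": 0},{"translation": [0,0,-7],"twist": 0,"gripper": 0},{"translation": [0,0,-7],"twist": 0,"gripper": 0}]}}

```text
clock: 3.53
eef_pos: [420.6, 222.6, 280.8]
tcp_rot: [-3.141, 0.005, 1.301]
contact_force: [0.3, -0.2, -1.1]
opening: 0.196
```

```bash
python3 - <<'E'
from h import *
f=grab_frame("wrist")
s=sense();print(s['eef_pos'],s['tcp_rot'],totool([669,44,s['eef_pos'][2]]))
cv2.imwrite("pics/w3.png",f);cv2.imwrite("pics/s3.png",grab_frame("scene"))
E
```

```text
[419.87528496 222.28600512 279.23782711] [-3.13960189  0.00624266  1.30120618] [-1.05493302e+01  2.87611159e+01  8.60036888e-03]
```

View pics/w3.png

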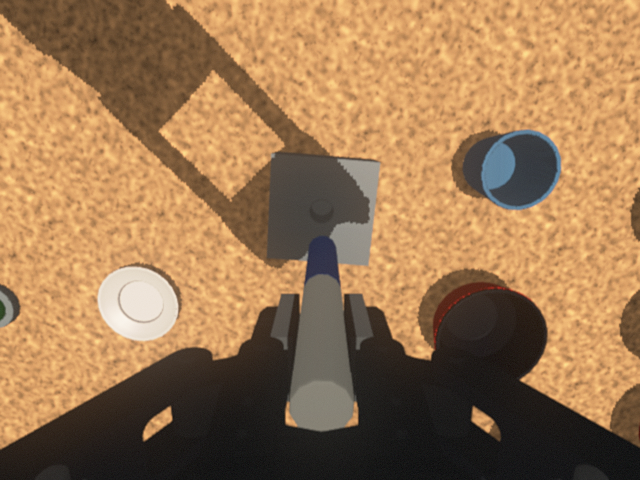

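View pics/s3.png

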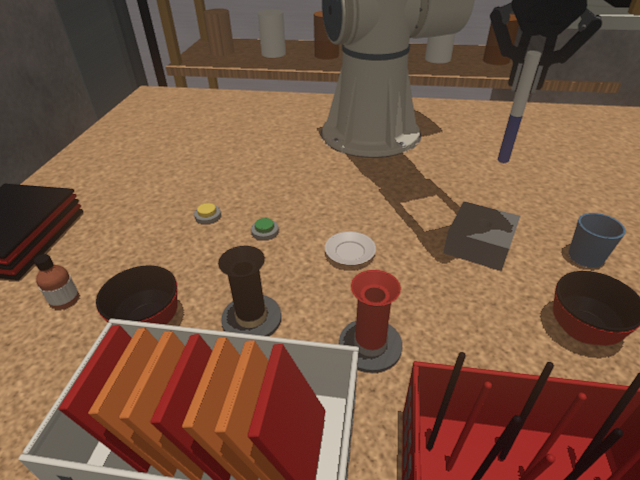

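The rod is held upright, its blue foot at about (505,160) in the scene view, clear of the block. I'm moving towards the red tube.

Emit:
{"api": "arm_command", "payload": {"plan": [{"translation": [-1,2.8,0],"twist": 0,"gripper": 0},{"translation": [-2.2,6.0,0],"twist": 0,"gripper": 0},{"translation": [-3.4,9.3,0],"twist": 0,"gripper": 0},{"translation": [-4.6,12.6,0],"twist": 0,"gripper": 0},{"translation": [-5.8,15.8,0],"twist": 0,"gripper": 0}]}}

```text
clock: 4.05
eef_pos: [556.6, 122.7, 276.0]
tcp_rot: [-3.136, 0.009, 1.301]
contact_force: [0.8, 0.6, -1.2]
opening: 0.196
```

Emit:
{"api": "arm_command", "payload": {"plan": [{"translation": [-1.2,3.3,0],"twist": 0,"gripper": 0},{"translation": [-2.4,6.6,0],"twist": 0,"gripper": 0},{"translation": [-3.5,9.5,0],"twist": 0,"gripper": 0},{"translation": [-4.1,11.5,0],"twist": 0,"gripper": 0},{"translation": [-4.5,12.4,0],"twist": 0,"gripper": 0}]}}

```text
clock: 4.47
eef_pos: [665.4, 44.4, 272.9]
tcp_rot: [-3.133, 0.01, 1.3]
contact_force: [-0.8, 1.0, -1.4]
opening: 0.199
```

Emit:
{"api": "arm_command", "payload": {"plan": [{"translation": [0,0,0],"twist": 0,"gripper": 0},{"translation": [0,0,0],"twist": 0,"gripper": 0},{"translation": [0,0,0],"twist": 0,"gripper": 0},{"translation": [0,0,0],"twist": 0,"gripper": 0},{"translation": [0,0,0],"twist": 0,"gripper": 0}]}}

```text
clock: 4.88
eef_pos: [664.6, 45.2, 273.1]
tcp_rot: [-3.133, 0.01, 1.301]
contact_force: [-0.3, -0.6, -1.2]
opening: 0.196
```

```bash
python3 - <<'E'
from h import *
W=camera_model("wrist")
f=[grab_frame(n) for n in("wrist","scene","top")]
s=sense();print(s['eef_pos'],s['tcp_rot'],totool([669,44,s['eef_pos'][2]]),camera_model("wrist")['pose'][:3,3]-W['pose'][:3,3])
c=lambda im,u,v,w,h,k:cv2.resize(im[v:v+h,u:u+w],None,fx=k,fy=k,interpolation=cv2.INTER_CUBIC)
cv2.imwrite("pics/w4.png",f[0]);cv2.imwrite("pics/w4r.png",f[1]);cv2.imwrite("pics/w4t.png",f[2])
cv2.imwrite("pics/s4.png",np.hstack([c(f[1],320,170,100,150,4),c(f[2],220,50,100,150,4)]))
E
```

```text
[665.08213244  44.89919814 273.30203948] [-3.13390052  0.00983816  1.30048055] [ 0.01796568  0.40155822 -0.00326566] [ 0.38480166 -0.31321335  0.1437047 ]
```

View pics/w4.png

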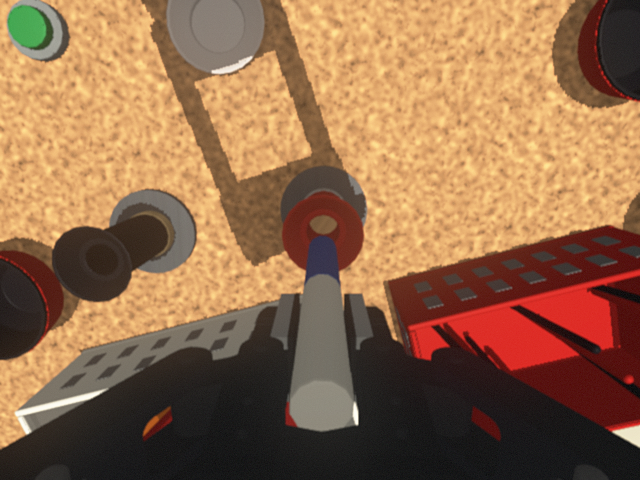

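View pics/s4.png

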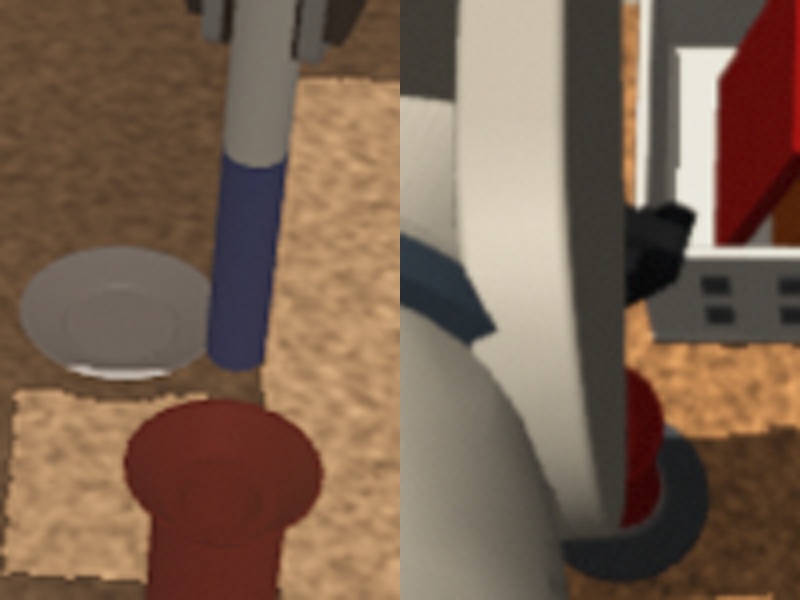

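In the scene view the foot is at about (379.5,260). In the wrist view the foot is at about (322,247), and the mouth spans x 282..364 and y 192..~272. I'll triangulate both.

```bash
python3 - <<'E'
from h import *
S=camera_model("scene");T=camera_model("top");W=camera_model("wrist")
print("foot",tri([(S,379.2,259.6),(W,322,247)]),sense()['eef_pos'])
print("mouth",tri([(S,375.2,287.3),(T,268.7,155.9),(W,323,233)]))
print("mouth SW",tri([(S,375.2,287.3),(W,323,233)]))
def proj(m,x):
  q=np.linalg.inv(m['pose'])@np.r_[x,1];return np.round([m['fx']*q[0]/q[2]+m['cx'],m['fy']*q[1]/q[2]+m['cy']],1)
e=sense()['eef_pos']
from scipy.spatial.transform import Rotation as R
z=-R.from_euler('xyz',sense()['tcp_rot']).as_matrix()[:,2]
foot=e-z*109;print(foot,proj(S,foot),proj(W,foot), proj(W,[669,44,120]))
im=cv2.imread("pics/w4.png")[180:290,260:390];cv2.imwrite("pics/w4c.png",cv2.resize(im,None,fx=6,fy=6,interpolation=cv2.INTER_CUBIC))
E
```

```text
foot (array([666.94790062,  43.64094548, 163.80214432]), [np.float64(0.7580585054514598), np.float64(0.7580585054514525)]) [665.08213244  44.89919814 273.30203948]
mouth (array([668.39665404,  43.77227306, 118.52887086]), [np.float64(1.090796895661676), np.float64(1.8588072544351824), np.float64(0.8331755404303856)])
mouth SW (array([668.30206739,  42.8319281 , 117.95727647]), [np.float64(0.09762708694465744), np.float64(0.09762708694471695)])
[663.98779906  44.08971912 164.31053899] [379.1 257.6] [322.6 242.6] [324.6 234.1]
```

View pics/w4c.png

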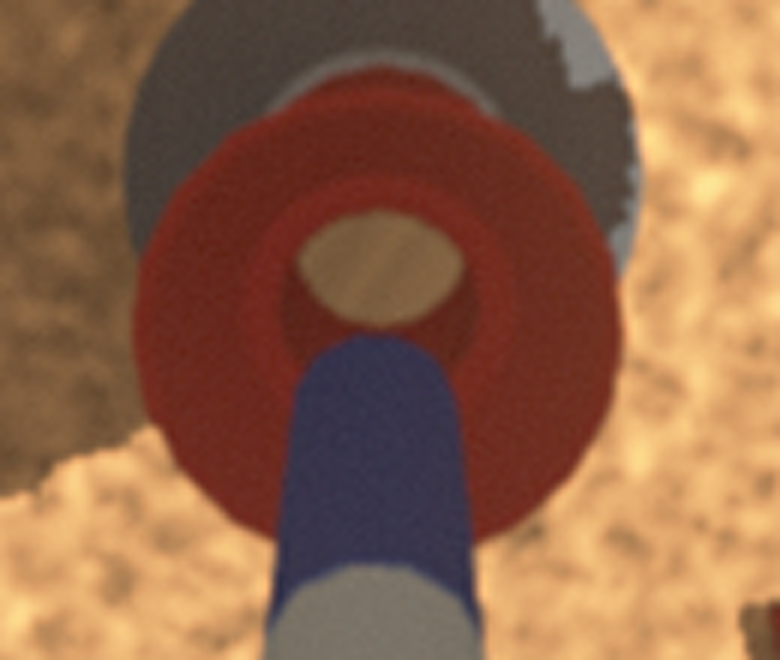

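The foot is at about (667,43.6) and the mouth at about (668.3,43.3). I'll nudge it about 1.5 mm and lower it into the funnel.

Emit:
{"api": "arm_command", "payload": {"plan": [{"translation": [0,0.2,0],"twist": 0,"gripper": 0},{"translation": [0,0.2,1.2],"twist": 0,"gripper": 0},{"translation": [0,0.2,2.5],"twist": 0,"gripper": 0},{"translation": [0,0.2,4],"twist": 0,"gripper": 0},{"translation": [0,0.2,4.5],"twist": 0,"gripper": 0}]}}

```text
clock: 5.45
eef_pos: [664.8, 43.9, 224.5]
tcp_rot: [-3.13, 0.011, 1.3]
contact_force: [-0.8, 0.9, -2.3]
opening: 0.196
```

```bash
python3 - <<'E'
from h import *
f=grab_frame("wrist");g=grab_frame("scene")
s=sense();print(s['eef_pos'],s['tcp_rot'],s['contact_force'])
c=lambda im,u,v,w,h,k:cv2.resize(im[v:v+h,u:u+w],None,fx=k,fy=k,interpolation=cv2.INTER_CUBIC)
cv2.imwrite("pics/s5.png",np.hstack([c(f,260,180,100,130,4),c(g,320,190,100,130,4)]))
E
```

```text
[665.2808085   43.89560349 225.84411206] [-3.13023867  0.01110706  1.30045819] [ 0.47539464  0.44246164 -2.02905797]
```

View pics/s5.png

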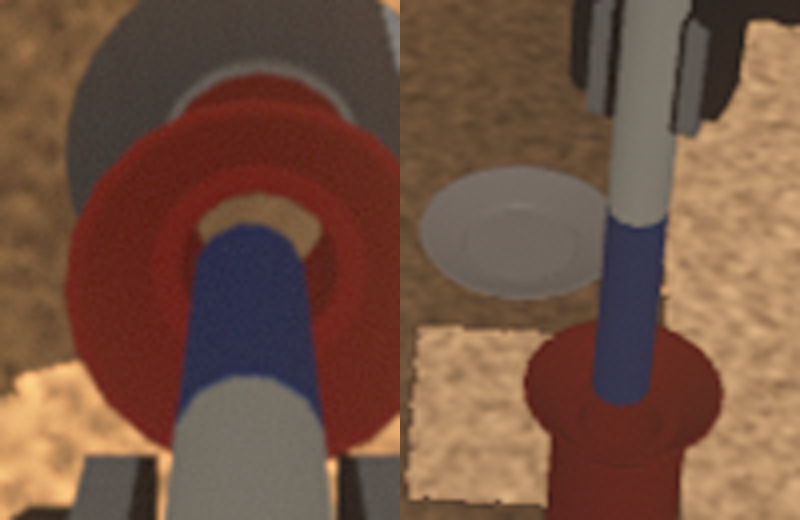

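The foot, at about (375.5,287.5) in the scene view, is centred on the mouth (375.2,287.3), and the wrist view agrees. I'm lowering further.

Emit:
{"api": "arm_command", "payload": {"plan": [{"translation": [0,0.02,0.8],"twist": 0,"gripper": 0},{"translation": [0,0.05,1.6],"twist": 0,"gripper": 0},{"translation": [0,0.07,2.4],"twist": 0,"gripper": 0},{"translation": [0,0.1,3.2],"twist": 0,"gripper": 0},{"translation": [0,0.1,4.0],"twist": 0,"gripper": 0}]}}

```text
clock: 5.97
eef_pos: [665.7, 43.3, 185.0]
tcp_rot: [-3.13, 0.011, 1.3]
contact_force: [-1.1, 0.5, -0.4]
opening: 0.197
```

Emit:
{"api": "arm_command", "payload": {"plan": [{"translation": [0,0,0.3],"twist": 0,"gripper": 0},{"translation": [0,0,0.5],"twist": 0,"gripper": 0},{"translation": [0,0,0.7],"twist": 0,"gripper": 0},{"translation": [0,0,0.8],"twist": 0,"gripper": 0},{"translation": [0,0,0.8],"twist": 0,"gripper": 0}]}}

```text
clock: 6.38
eef_pos: [665.7, 43.2, 177.1]
tcp_rot: [-3.13, 0.011, 1.3]
contact_force: [0.2, -0.2, -1.0]
opening: 0.202
```

Emit:
{"api": "arm_command", "payload": {"plan": [{"translation": [0,0,0.2],"twist": 0,"gripper": 0},{"translation": [0,0,0.4],"twist": 0,"gripper": 0},{"translation": [0,0,0.5],"twist": 0,"gripper": 0},{"translation": [0,0,0.5],"twist": 0,"gripper": 0},{"translation": [0,0,0.5],"twist": 0,"gripper": 0}]}}

```text
clock: 6.8
eef_pos: [665.6, 43.2, 172.1]
tcp_rot: [-3.13, 0.011, 1.3]
contact_force: [0.4, -0.5, -1.8]
opening: 0.2
```

Emit:
{"api": "arm_command", "payload": {"plan": [{"translation": [0,0,0.2],"twist": 0,"gripper": 0},{"translation": [0,0,0.4],"twist": 0,"gripper": 0},{"translation": [0,0,0.5],"twist": 0,"gripper": 0},{"translation": [0,0,0.5],"twist": 0,"gripper": 0},{"translation": [0,0,0.5],"twist": 0,"gripper": 0}]}}

```text
clock: 7.22
eef_pos: [666.3, 43.2, 168.6]
tcp_rot: [-3.132, 0.01, 1.3]
contact_force: [-1.1, -0.2, 8.8]
opening: 0.196
```

Contact: 8.8 N upward with the foot at about 60 mm, inside the bore. I'll take a look.

```bash
python3 - <<'E'
from h import *
f=grab_frame("wrist");g=grab_frame("scene")
s=sense();print(s['eef_pos'],s['contact_force'])
c=lambda im,u,v,w,h,k:cv2.resize(im[v:v+h,u:u+w],None,fx=k,fy=k,interpolation=cv2.INTER_CUBIC)
cv2.imwrite("pics/s6.png",np.hstack([c(f,260,180,100,130,4),c(g,320,190,100,130,4)]))
E
```

```text
[666.36226509  43.17461467 168.6631383 ] [-1.77733156 -0.76287879  9.18191374]
```

View pics/s6.png

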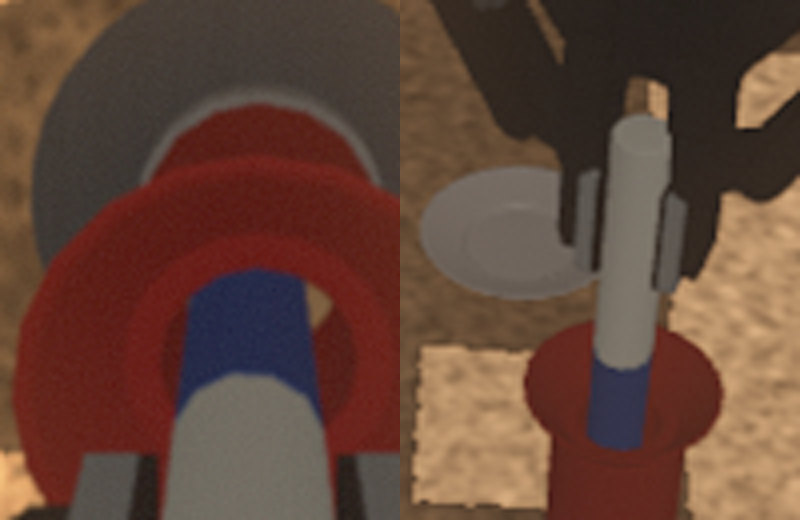

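The scene view shows the blue/white border near (375.5,280), above the funnel's bore, and the rod in the bore. That fits a foot near z=60. I'll ease off slightly and open.

Emit:
{"api": "arm_command", "payload": {"plan": [{"translation": [0,0,-0.1],"twist": 0,"gripper": 0.25},{"translation": [0,0,-0.1],"twist": 0,"gripper": 0.3},{"translation": [0,0,-0.1],"twist": 0,"gripper": 0.4},{"translation": [0,0,-0.1],"twist": 0,"gripper": 0.6},{"translation": [0,0,-0.1],"twist": 0,"gripper": 1}]}}

```text
clock: 7.73
eef_pos: [666.2, 43.2, 169.4]
tcp_rot: [-3.132, 0.011, 1.301]
contact_force: [0.9, 0.7, -1.0]
opening: 0.667
```

Emit:
{"api": "arm_command", "payload": {"plan": [{"translation": [0,0,-0.1],"twist": 0,"gripper": 1},{"translation": [0,0,-0.1],"twist": 0,"gripper": 1},{"translation": [0,0,-0.1],"twist": 0,"gripper": 1},{"translation": [0,0,-0.1],"twist": 0,"gripper": 1},{"translation": [0,0,-0.1],"twist": 0,"gripper": 1}]}}

```text
clock: 8.15
eef_pos: [666.2, 43.2, 170.3]
tcp_rot: [-3.132, 0.011, 1.3]
contact_force: [-0.8, -0.3, -1.1]
opening: 1.0
```

```bash
python3 - <<'E'
from h import *
f=grab_frame("wrist");g=grab_frame("scene")
s=sense();print(s['eef_pos'],s['tcp_rot'],s['opening'],s['contact_force'])
c=lambda im,u,v,w,h,k:cv2.resize(im[v:v+h,u:u+w],None,fx=k,fy=k,interpolation=cv2.INTER_CUBIC)
cv2.imwrite("pics/s7.png",np.hstack([c(f,250,180,120,160,3),c(g,320,190,100,120,4)]) if 0 else np.hstack([cv2.resize(f,(400,300)),c(g,320,190,100,75,4)]))
cv2.imwrite("pics/s7s.png",c(g,320,190,100,130,4))
E
```

```text
[666.2187705   43.21230269 170.36948854] [-3.13204623  0.01053736  1.30046329] 0.9997740839778738 [ 0.29440773 -0.12411704 -0.05264686]
```

View pics/s7.png

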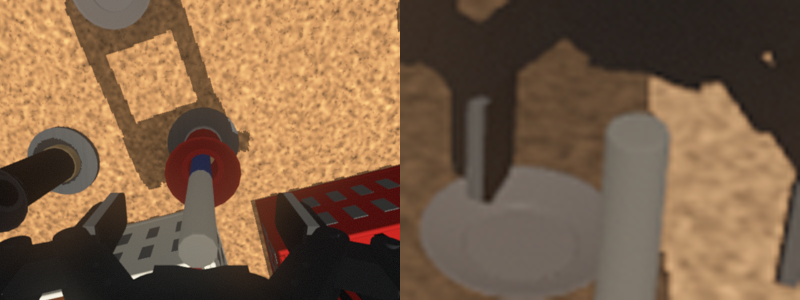

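View pics/s7s.png

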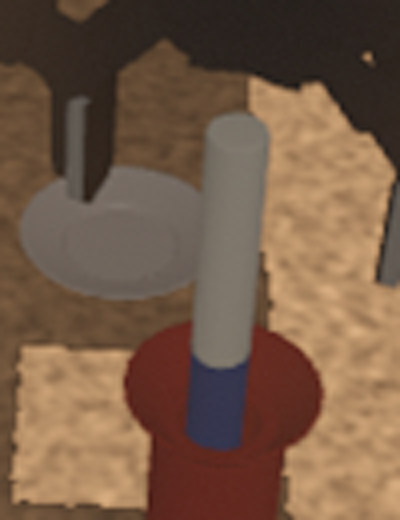

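The rod is free and stands unmoved. I'm rising clear before reading it.

Emit:
{"api": "arm_command", "payload": {"plan": [{"translation": [0,0,-2],"twist": 0,"gripper": 1},{"translation": [0,0,-4.5],"twist": 0,"gripper": 1},{"translation": [0,0,-7],"twist": 0,"gripper": 1},{"translation": [0,0,-9],"twist": 0,"gripper": 1},{"translation": [0,0,-10],"twist": 0,"gripper": 1}]}}

```text
clock: 8.67
eef_pos: [668.5, 44.0, 273.5]
tcp_rot: [-3.136, 0.009, 1.3]
contact_force: [0.6, 0.5, 0.3]
opening: 0.998
```

```bash
python3 - <<'E'
from h import *
s=sense();W=camera_model("wrist");np.save("w8.npy",W['pose']);f=grab_frame("wrist");g=grab_frame("scene")
print(s['eef_pos'],s['tcp_rot'],s['qpos'])
print(totool([435,-167,270]))
c=lambda im,u,v,w,h,k:cv2.resize(im[v:v+h,u:u+w],None,fx=k,fy=k,interpolation=cv2.INTER_CUBIC)
cv2.imwrite("pics/w8.png",f);cv2.imwrite("pics/s8.png",c(g,320,200,100,130,4))
def proj(m,x):
  q=np.linalg.inv(m['pose'])@np.r_[x,1];return np.round([m['fx']*q[0]/q[2]+m['cx'],m['fy']*q[1]/q[2]+m['cy']],1)
S=camera_model("scene")
for z in(145,135,125,95):print(z,proj(S,[677,43.5,z]),proj(S,[668,43.5,z]),'top',proj(S,[668,43.5,z+85]))
E
```

```text
[668.52084937  44.04153907 273.4614693 ] [-3.13560758  0.00934952  1.30043215] [ 0.06704427  0.39424821  1.47746134 -0.00714355  1.27863302 -1.23127245]
[-26.56761862 -16.85449767   0.58532352]
145 [376.9 276.7] [377.3 271.6] top [382.7 215. ]
135 [376.4 282.6] [376.8 277.5] top [382.  222.3]
125 [375.8 288.4] [376.2 283.2] top [381.3 229.4]
95 [374.2 304.9] [374.6 299.7] top [379.4 249.7]
```

View pics/w8.png

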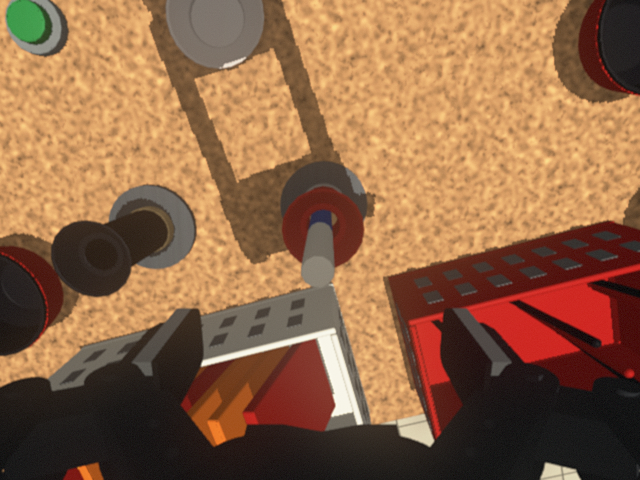

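View pics/s8.png

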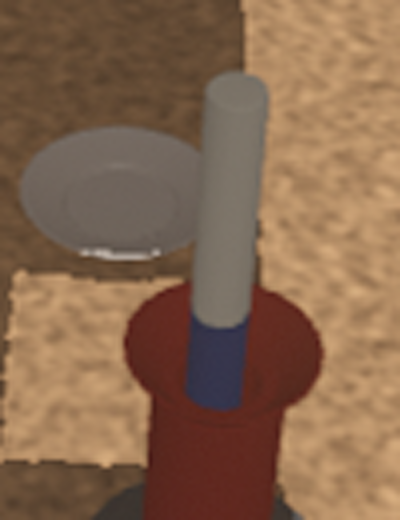

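The rod's top sits at about (379.5,222.7), which puts it about 100 mm out of the tube. The border is about 15 mm above the mouth, so the foot is near z=60 in the tube. Blue shows, so the tube is well stocked and the button is **green**. I'm moving there with the fingers shutting on the way.

Emit:
{"api": "arm_command", "payload": {"plan": [{"translation": [-2.8,-1.7,0],"twist": 0,"gripper": 1},{"translation": [-6,-3.8,0],"twist": 0,"gripper": 0},{"translation": [-9.2,-5.8,0],"twist": 0,"gripper": 0},{"translation": [-12.5,-7.9,0],"twist": 0,"gripper": 0},{"translation": [-15.8,-10,0],"twist": 0,"gripper": 0}]}}

```text
clock: 9.18
eef_pos: [527.5, -82.2, 272.4]
tcp_rot: [-3.133, 0.01, 1.301]
contact_force: [0.7, 0.6, 0.1]
opening: 0.453
```

Emit:
{"api": "arm_command", "payload": {"plan": [{"translation": [-3,-2,0],"twist": 0,"gripper": 0},{"translation": [-6,-4,0],"twist": 0,"gripper": 0},{"translation": [-9,-6,0],"twist": 0,"gripper": 0},{"translation": [-10.8,-7,0],"twist": 0,"gripper": 0},{"translation": [-10.8,-7,0],"twist": 0,"gripper": 0}]}}

```text
clock: 9.6
eef_pos: [427.6, -169.2, 272.6]
tcp_rot: [-3.13, 0.011, 1.299]
contact_force: [0.5, 0.3, 0.5]
opening: 0.001
```

```bash
python3 - <<'E'
from h import *
s=sense();W=camera_model("wrist");f=grab_frame("wrist")
print(s['eef_pos'],s['tcp_rot'],s['opening'],totool([435,-167.4,20.5]))
q=np.linalg.inv(W['pose'])@[434.8,-167.4,20.5,1];print(W['fx']*q[0]/q[2]+W['cx'],W['fy']*q[1]/q[2]+W['cy'])
cv2.imwrite("pics/w9.png",f)
E
```

```text
[ 427.60806832 -169.24625081  272.59790612] [-3.12959685  0.01068216  1.2986948 ] 0.0011523808582429619 [ 0.49445813  0.79255345 25.22493947]
328.42232898549554 214.67756009896428
```

View pics/w9.png

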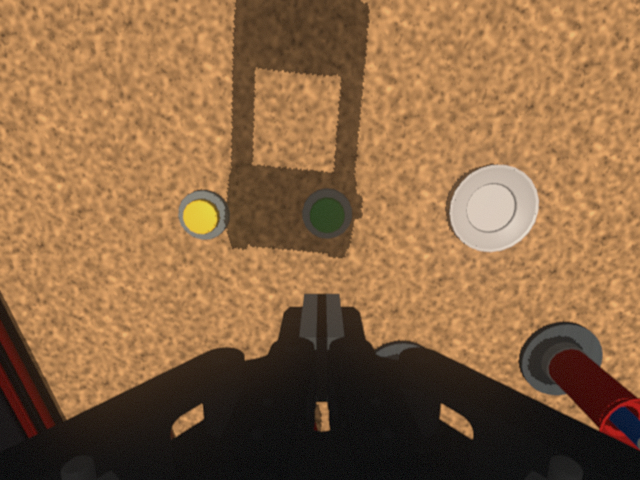

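The green button at (327,216) matches the prediction (328,215), and yellow is well to the left. I'm descending over green.

Emit:
{"api": "arm_command", "payload": {"plan": [{"translation": [0.3,0.5,3],"twist": 0,"gripper": 0},{"translation": [0.5,0.8,7],"twist": 0,"gripper": 0},{"translation": [0.5,0.8,11],"twist": 0,"gripper": 0},{"translation": [0.5,0.8,15],"twist": 0,"gripper": 0},{"translation": [0.5,0.8,18],"twist": 0,"gripper": 0}]}}

```text
clock: 10.07
eef_pos: [434.9, -165.5, 89.2]
tcp_rot: [-3.128, 0.009, 1.299]
contact_force: [-0.4, -0.9, -1.3]
opening: -0.004
```

Emit:
{"api": "arm_command", "payload": {"plan": [{"translation": [0,0,2],"twist": 0,"gripper": 0},{"translation": [0,0,4],"twist": 0,"gripper": 0},{"translation": [0,0,5],"twist": 0,"gripper": 0},{"translation": [0,0,5],"twist": 0,"gripper": 0},{"translation": [0,0,5],"twist": 0,"gripper": 0}]}}

```text
clock: 10.48
eef_pos: [434.2, -165.3, 38.8]
tcp_rot: [-3.127, 0.009, 1.299]
contact_force: [-0.4, 0.4, -0.2]
opening: 0.001
```

```bash
python3 - <<'E'
from h import *
g=grab_frame("scene")
s=sense();print(s['eef_pos'],s['tcp_rot'],s['contact_force'],totool([435,-167.4,20.5]))
cv2.imwrite("pics/s10.png",cv2.resize(g[130:330,200:420],None,fx=3.5,fy=3,interpolation=cv2.INTER_CUBIC))
E
```

```text
[ 434.7948512  -165.59048484   39.60577888] [-3.12843032  0.00919377  1.29923484] [-0.41974808  0.36484026  0.13554407] [-0.1512451   0.09346119  1.91098459]
```

View pics/s10.png

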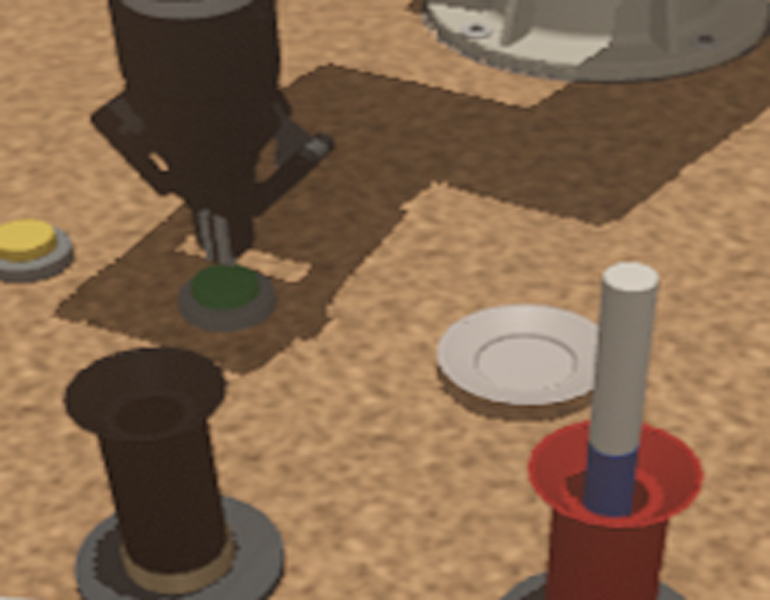

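The fingertips are right above green at (225,285) in the crop, and blue clearly shows in the red tube. I'm pressing.

Emit:
{"api": "arm_command", "payload": {"plan": [{"translation": [-0.1,0.1,0.9],"twist": 0,"gripper": 0},{"translation": [-0.1,0.1,1.6],"twist": 0,"gripper": 0},{"translation": [-0.1,0.1,2.0],"twist": 0,"gripper": 0},{"translation": [-0.1,0.1,2.3],"twist": 0,"gripper": 0},{"translation": [-0.1,0.1,2.3],"twist": 0,"gripper": 0}]}}

```text
clock: 10.95
eef_pos: [435.9, -167.2, 16.5]
tcp_rot: [-3.13, 0.009, 1.299]
contact_force: [2.9, -0.7, 4.7]
opening: 0.0
```

Emit:
{"api": "arm_command", "payload": {"plan": [{"translation": [0,0,0.1],"twist": 0,"gripper": 0},{"translation": [0,0,0.2],"twist": 0,"gripper": 0},{"translation": [0,0,0.3],"twist": 0,"gripper": 0},{"translation": [0,0,0.3],"twist": 0,"gripper": 0},{"translation": [0,0,0.3],"twist": 0,"gripper": 0}]}}

```text
clock: 11.37
eef_pos: [436.0, -167.3, 15.5]
tcp_rot: [-3.13, 0.009, 1.299]
contact_force: [-6.4, 4.2, 36.2]
opening: 0.001
```

36 N means the button is on its stop, fully down. I'm retreating.

Emit:
{"api": "arm_command", "payload": {"plan": [{"translation": [0,0,-1],"twist": 0,"gripper": 0},{"translation": [0,0,-3],"twist": 0,"gripper": 0},{"translation": [0,0,-6],"twist": 0,"gripper": 0},{"translation": [0,0,-9],"twist": 0,"gripper": 0},{"translation": [0,0,-12],"twist": 0,"gripper": 0}]}}

```text
clock: 11.78
eef_pos: [436.6, -166.2, 136.5]
tcp_rot: [-3.129, 0.009, 1.299]
contact_force: [-0.2, -0.3, 0.7]
opening: -0.0
```

Emit:
{"api": "arm_command", "payload": {"plan": [{"translation": [0,0,-2],"twist": 0,"gripper": 0},{"translation": [0,0,-3],"twist": 0,"gripper": 0},{"translation": [0,0,-3],"twist": 0,"gripper": 0},{"translation": [0,0,-3],"twist": 0,"gripper": 0},{"translation": [0,0,-3],"twist": 0,"gripper": 0}]}}

```text
clock: 12.2
eef_pos: [436.1, -165.8, 165.0]
tcp_rot: [-3.126, 0.009, 1.299]
contact_force: [-0.1, -0.9, -0.1]
opening: 0.004
```

```bash
python3 - <<'E'
from h import *
g=grab_frame("scene")
s=sense();print(s['eef_pos'],s['contact_force'],abs(s['qvel']).max())
cv2.imwrite("pics/s11.png",cv2.resize(g[130:330,180:420],None,fx=3.3,fy=3,interpolation=cv2.INTER_CUBIC))
E
```

```text
[ 436.01371285 -165.71771552  164.88022664] [ 0.48173134  0.72943706 -1.18382727] 0.006151751872930409
```

View pics/s11.png

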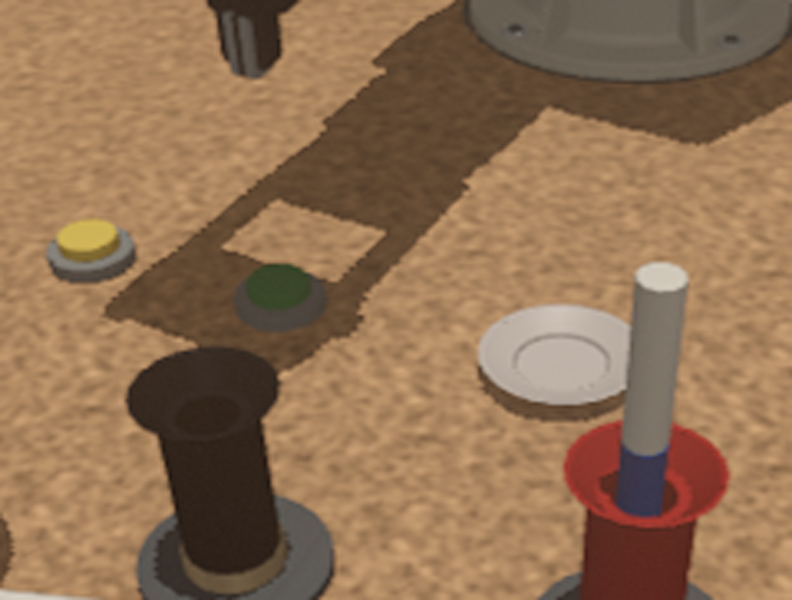

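The rod stands in the red tube with blue showing. Both buttons are up, and the arm is clear and at rest.

```bash
python3 -c "
from h import *
print(job.sign_off())"
```

```text
the job is handed in; nothing more can be done
None
```

I lowered the depth rod into the red tube until it met the tokens (about 9 N of contact) and let it go. It stands there with about 100 mm out, so the blue reaches about 15 mm above the mouth. That means well stocked, so I pressed the green button down to its stop (36 N on the fingers, fingertips about 5 mm below the button's rest height) and backed off.

In the last picture the rod stands almost upright in the red tube, both buttons are up, the yellow one was never touched, and the arm is clear and at rest at 12.2 s. The camera views agreed to within 1–2 mm; no check failed.

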